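Clear the microphone and hold the amplifier's sprung flap at the index

TASK

Take the microphone that lies on the amplifier's top flap, gripping it gently by its body (grip force no more than 50 N), and lay it lengthwise in the middle of the shallow grey tray without dropping it. Then lift the sprung flap by its bar handle until it is level with the slanted index arm beside it, and finish while still holding it there, so that the inside can be inspected. Leave the index arm and everything else where they are.

Things in the scene. Friction and masses are not known exactly. Their poses are not given: they have to be found in the camera images.
- mic_mid (a point): Middle of the microphone lying across the flap, on its axis, 28 mm above what it lies on. Rose-metal coloured round body, 36 mm diameter, between two black rubber hexagon rings (56 mm across flats); grille head at one end; 235 mm long, 0.2 to 0.4 kg. x runs along the body to the head. Smooth body 60 mm either side of this point to grip; centre of mass within 10 mm.
- mic: The same microphone as a whole (its origin lies 28 mm under mic_mid, on the surface it rests on).
- tray_in (a point): Centre of the inner floor (5 mm above the bench) of the shallow grey open tray on the left: outside 300 x 160 x 18 mm, walls 5 mm; x is its long direction, z up. Starts empty; fixed to the bench.
- flap (a joint): Opening angle (rad) of the amplifier's sprung top flap: 0 shut and level, grows as the front edge rises, stop at 1.25. Spring and weight shut it if let go: about 4 N up at the handle to start it, about 6 N at 0.85 rad. A black steel plate 260 x 198 x 4 mm in the top of a black case 300 x 360 x 90 mm.
- flap_hinge (a point): Middle of the flap's hinge line, along the flap's edge far from the robot, 90 mm above the bench. The axes turn with the flap: y along the hinge line, -x from the hinge to the flap's front edge (200 mm), z out of the flap's top.
- flap_handle (a point): Middle of the flap's bar handle: round steel bar, 12 mm diameter, 120 mm long, parallel to the hinge line, on two posts near the front edge, axis 35 mm above the flap's top face. In the flap's axes 175 mm from the hinge towards the front and 37 mm out. The bar can turn between gripper fingers. Axes as flap_hinge.
- index (a joint): Angle (rad) at which the index arm stands: 0 level, grows upward, same sense and same axis as flap. It starts between 0.40 and 0.85 and marks the wanted flap angle. A stiff friction hinge keeps it where it is.
- index_tip (a point): Round end of the index arm: a thin aluminium bar (205 x 4 x 12 mm, end disc 20 mm) standing up at a slant beside the flap's right edge (150 mm to the right, -y side, of the flap's middle), pivoted on the hinge line; this point is 200 mm from the pivot. -x points from pivot to tip.
- spare: Bystander: a like microphone lying on the bench to the right of the amplifier.
- plug_a: Bystander: blue speaker plug 34 mm across, 60 mm tall, standing on the amplifier's rear top strip behind the flap's hinge.
- plug_b: Bystander: another such plug standing on the bench, right.
- cleaner: Bystander: white spray can, 52 mm in diameter, 170 mm tall, far left.
- tape: Bystander: roll of black tape 90 mm across, 24 mm high, far left.
- jar: Bystander: small glass jar 48 mm across, 60 mm tall, right.
- driver: Bystander: screwdriver lying near right.
Not all that is in view belongs to the job. Leave any green look-alike of the mic alone.

How it is judged:
On the way, in this order (a step that is already met when the one before it is completed fails the run):
1. the microphone lies in the tray, let go (x of mic_mid in the frame of tray_in between -0.04 and 0.04 m and y of mic_mid in the frame of tray_in between -0.05 and 0.05 m and z of mic_mid in the frame of tray_in between 0.015 and 0.04 m and angle between the x axis of mic_mid and the x axis of tray_in, either way round below 0.35 rad and contact force between the fingers and mic below 0.1 N and linear speed of mic below 0.03 m/s), for 0.2 s.
2. the flap is lifted level with the index arm (angle between the x axis of flap_hinge and the x axis of index_tip, either way round below 0.08 rad and contact force between the fingers and flap above 2 N), for 0.2 s.
At the end, for the whole second after the job is handed in: The microphone lies still in the tray, let go: its middle within 40 mm along and 50 mm across of the tray's centre, within 20 degrees of lengthwise. The fingers still hold the flap, still, within 0.08 rad (4.6 degrees) of the index arm's angle, nothing else touching it (all of step 1 and all of step 2 and value of joint flap above 0.2 rad and velocity of joint flap between -0.05 and 0.05 rad/s and contact force between flap and mic below 0.1 N and contact force between flap and spare below 0.1 N and contact force between flap and plug_a below 0.1 N and contact force between flap and plug_b below 0.1 N and contact force between flap and cleaner below 0.1 N and contact force between flap and tape below 0.1 N and contact force between flap and jar below 0.1 N and contact force between flap and driver below 0.1 N); the arm keeps its last pose, push and grip.
It fails at once if the microphone is squeezed hard (more than 50 N a finger, with some allowance: 115 N over both fingers) (contact force between the fingers and mic above 115 N).
It fails at once if the microphone is dropped (contact force between the fingers and mic below 0.1 N and linear speed of mic above 0.6 m/s).
It fails at once if the flap is opened while the microphone is still on it (value of joint flap above 0.1 rad and horizontal distance between mic_mid and tray_in above 0.15 m).
It fails at once if the index arm is shifted (distance of index_tip from where it was at the start of the episode above 0.015 m).
It fails at once if a bystander is disturbed (distance of any of spare, plug_a, plug_b, cleaner, tape, jar, driver from where it was at the start of the episode above 0.03 m).
It also fails if it takes over 58 s, if anything falls off the work surface, if the arm or the gripper's body presses on something with over 40 N, if the wrist force passes 120 N, or if a joint passes its speed limit or range.

ROBOT

A 7-joint arm with a two-finger parallel gripper is mounted at the origin on the work surface. World frame = base frame: x ahead of the robot, y to its left, z up, the work surface at z = 0. Lengths are in m, angles in rad, forces in N, time in s.
With the tool pointing down it reaches from about 0.425 to 0.875 m from the base axis. Payload 4.7 kg.
Tool frame: the origin (TCP) lies on the mounting face of the last link; the fingertips stand 182 mm ahead of it and the grasp point (between the pads) lies 164 mm ahead of it; x points along the fingers, y is the direction in which the jaws open and shut, and the axes are right-handed (so a half turn about x gives the same grasp; the last joint's range is limited). The gripper opens to 87 mm and grips with 3 to 60 N. Pads are 19 mm wide; open, the fingers measure 117 mm over their backs; the gripper's body (75 mm by 190 mm) begins 51 mm behind the grasp point.
Start: joints at [0.014, 0.321, -0.07, 1.45, 0.023, 1.371, -0.057], TCP at [0.65, -0, 0.405] pointing down, gripper open.
Joint ranges: [-2.86, 2.86], [-0.3, 2.09], [-1.38, 1.24], [0.06, 2.45], [-1.56, 4.7], [0.09, 2.05], [-2.69, 2.69]. Speed limits (rad/s): [2.57, 2.57, 3.14, 3.14, 3.14, 3.14, 3.14].

INTERFACE

Orientations are given as a rotation vector (axis times angle).
In Python, from bench import monitor, get_image, ctrl gives the robot as it stands.
- The arm moves only by the shell command python3 -m creep 'ROWS' [FORCE]. ROWS is JSON, a list of rows, each a list of 7 numbers: the shift along the tool's x, y, z in mm, then the turn, a rotation vector about the tool's x, y, z in rad, then the finger opening in mm, from 0 to 87. A call has 1 to 5 rows; each row shifts and turns the commanded pose from where the row before left it, along the tool's axes as they then stand; what a row does not reach is not made up. A row lasts 1/10 s, in which the tool goes at most 50 mm and 8.59 degrees, less where a joint would pass 70% of its speed; a pose out of reach is approached as far as the arm can. A call is refused whole if a number of a shift passes 50 or a number of a turn 0.15, either way. A call with a gripper value outside its range is refused whole. The fingers move at their own pace and stop on an object; FORCE is the grip in N (left out, the last holds). Time passes only in rows, so rows that do not move let the fingers close. It gives the time, the measured TCP pose, the force and the opening at its end, in the units of the state.
- monitor.get_state(): the state, without advancing time (a new reading comes with each control period).
- get_image(name): name is "scene" or "side" or "wrist"; returns a dict with "img" (384x512x3 uint8, red, green, blue), "mtx" (3x3 intrinsics, pixels), "view" (4x4, takes a point from world to camera coordinates). Camera axes: x right, y up, looking along -z (the intrinsics and any distortion apply to the point x, -y, -z); pixel columns grow to the right and rows downward; lengths in m; the calibration is good to about 2 mm. A picture is of the moment at which its call begins. There is no depth.
- ctrl.close_job(): hands the job in, once; it reports no verdict.
The state is a dict: "time": time; "joint_positions": joint angles; "qd": joint speeds; "joint_torque": joint torques, N m; "position": TCP position; "tool_rot": TCP orientation; "ft_force": force on the tool from outside, world axes, zero at the start; "torque": the same for the moment, N m; "grip_width": opening from 0.0 (shut) to 1.0 (fully open).
Only numpy, scipy, OpenCV 4.12 (cv2) and the standard library are available. Lean on these libraries where they do the work, as an engineer would, in place of code of your own. Each camera call takes 0.05 s, during which the arm holds its last target.

## Working session

There is one attempt and no reset: what is moved stays moved. The work goes in short steps, Python scripts to look and compute and a shell command to move; the robot and the scene stay as the last step left them, time stands still between calls to the robot, and variables do not carry over. Pictures are saved under pics/ and viewed, and the job is handed in when it is done.

```bash
ls; mkdir -p pics; python3 - <<'E'
from bench import monitor,get_image
import cv2
s=monitor.get_state();print(s)
for n in ["scene","side","wrist"]:
    d=get_image(n);cv2.imwrite(f"pics/{n}0.png",d["img"][:,:,::-1]);print(n,d["mtx"].tolist(),d["view"].round(4).tolist(),[k for k in d])
E
```

```text
pics
{'time': 0.0, 'joint_positions': array([ 0.01406325,  0.32184972, -0.07010964,  1.45166301,  0.02258446,
        1.37081273, -0.05689031]), 'qd': array([-0.00187892, -0.00025611, -0.00087952, -0.0013603 , -0.00093579,
       -0.00132638, -0.00123568]), 'joint_torque': array([-2.58547143e-04, -4.91284704e+01, -4.03903294e-01, -3.12526345e+01,
       -6.40594075e-02,  4.37659642e-02,  1.61017233e-04]), 'position': array([6.49797767e-01, 8.49276947e-06, 4.03650040e-01]), 'tool_rot': array([ 1.20815265,  1.21062145, -1.21059498]), 'ft_force': array([0.32338789, 0.41014373, 0.53149196]), 'torque': array([-0.05715881,  0.02259991,  0.02725366]), 'grip_width': 0.9983619279704768}
scene [[479.65080037540764, 0.0, 256.44393271999684], [0.0, 479.65080037540764, 186.09765196797764], [0.0, 0.0, 1.0]] [[0.7703, 0.6376, 0.0126, -0.3024], [-0.411, 0.4813, 0.7743, 0.1326], [0.4876, -0.6016, 0.6327, -1.7592], [0.0, 0.0, 0.0, 1.0]] ['img', 'mtx', 'view']
side [[418.76632246739337, 0.0, 249.10252729782692], [0.0, 418.76632246739337, 184.69259011226853], [0.0, 0.0, 1.0]] [[-0.8597, -0.5103, 0.0217, 0.3382], [0.2953, -0.4619, 0.8363, -0.244], [-0.4167, 0.7254, 0.5478, -1.3576], [0.0, 0.0, 0.0, 1.0]] ['img', 'mtx', 'view']
wrist [[332.79128916793326, 0.0, 257.8169020792924], [0.0, 332.79128916793326, 190.4340983931026], [0.0, 0.0, 1.0]] [[1.0, 0.0012, -0.0012, -0.6493], [-0.0015, 0.9538, -0.3003, 0.0382], [0.0008, 0.3003, 0.9538, -0.3904], [0.0, 0.0, 0.0, 1.0]] ['img', 'mtx', 'view']
```

View pics/scene0.png

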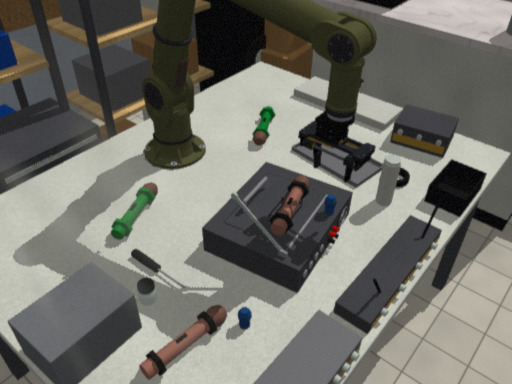

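View pics/side0.png

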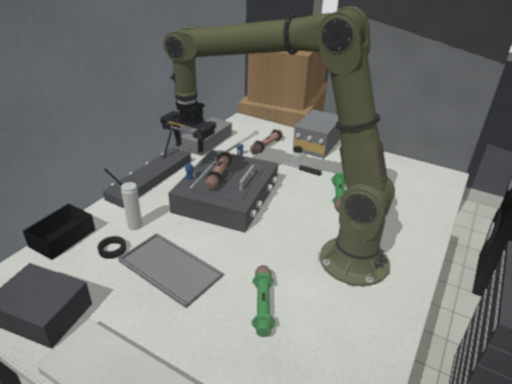

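View pics/wrist0.png

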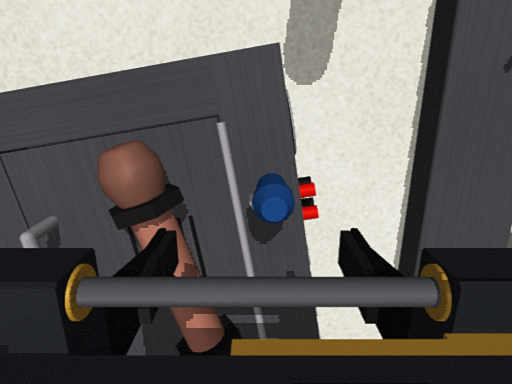

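```bash
python3 - <<'E'
import cv2
a=cv2.imread("pics/scene0.png")[90:300,190:410];cv2.imwrite("pics/c1.png",cv2.resize(a,None,fx=3.6,fy=2.8,interpolation=cv2.INTER_CUBIC) if 0 else cv2.resize(a,None,fx=2.8,fy=2.8,interpolation=cv2.INTER_CUBIC))
a=cv2.imread("pics/side0.png")[120:310,90:300];cv2.imwrite("pics/c2.png",cv2.resize(a,None,fx=3,fy=3,interpolation=cv2.INTER_CUBIC))
E
```

```text
(no output)
```

View pics/c1.png

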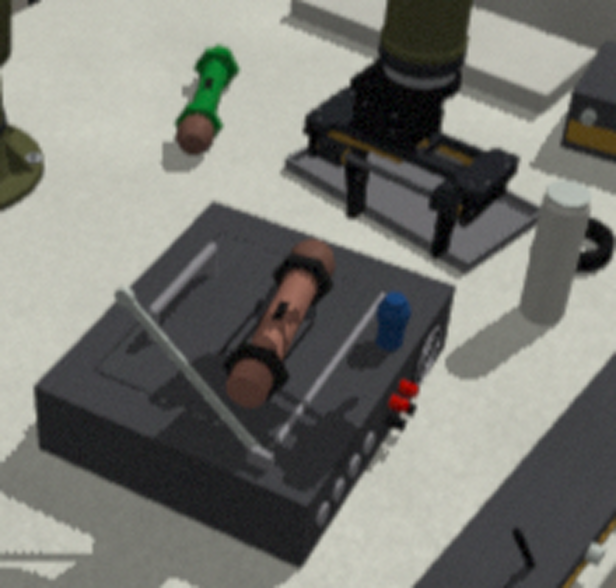

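View pics/c2.png

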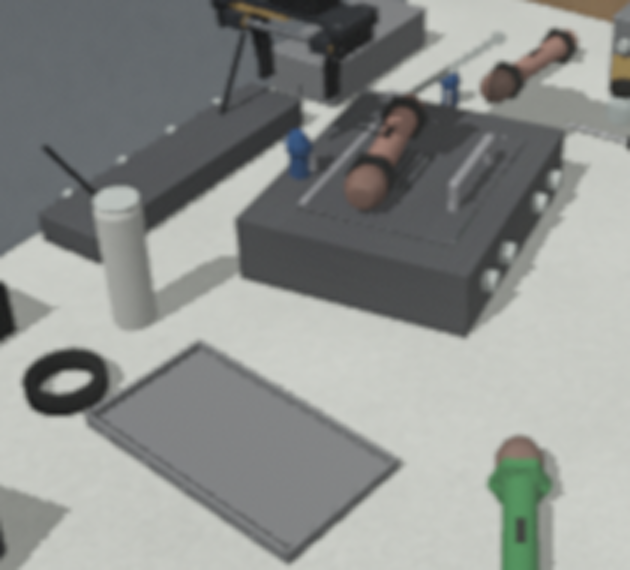

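```bash
cat > h.py <<'E'
import numpy as np,cv2
from bench import get_image,monitor
from scipy.spatial.transform import Rotation as R
def ray(d,p):
    K=d["mtx"];V=np.array(d["view"])
    c=np.array([(p[0]-K[0,2])/K[0,0],-(p[1]-K[1,2])/K[1,1],-1.])
    o=-V[:3,:3].T@V[:3,3]; r=V[:3,:3].T@c
    return o,r/np.linalg.norm(r)
def plane(d,p,z):
    o,r=ray(d,p); return o+r*(z-o[2])/r[2]
def tri(*dp):
    A=np.zeros((3,3));b=np.zeros(3);L=[]
    for d,p in dp:
        o,r=ray(d,p);M=np.eye(3)-np.outer(r,r);A+=M;b+=M@o;L.append((o,M))
    x=np.linalg.solve(A,b)
    return x,max(np.linalg.norm(M@(x-o)) for o,M in L)
def proj(d,x):
    V=np.array(d["view"]);c=V[:3,:3]@np.array(x)+V[:3,3];K=d["mtx"]
    return K[0,0]*c[0]/-c[2]+K[0,2],K[1,1]*-c[1]/-c[2]+K[1,2]
E
python3 - <<'E'
from h import *
S=get_image("scene");D=get_image("side");W=get_image("wrist")
s=lambda x,y:(x/2.8+190-.3,y/2.8+90-.3)
e=lambda x,y:(x/3+90-.3,y/3+120-.3)
P=dict(ringhead=(s(305,262),e(375,168)),ringtail=(s(258,362),e(405,112)),h1=(s(212,247),e(452,195)),h2=(s(153,308),e(488,140)),
 hin_l=(s(383,296),e(303,203)), idxtip=(s(123,293),None),idxpiv=(s(262,455),None),plug=(s(396,318),e(300,150)),
 tipw=(s(123,293),e(498,38)))
for k,(a,b) in P.items():
    if b: x,r=tri((S,a),(D,b));print(k,x.round(4),round(r,4))
# tray corners
for n,c in dict(a=(201,344),b=(400,462),c=(290,560),d=(89,418)).items(): print(n,plane(D,e(*c),.018).round(4))
# amp corners, z=.09
for c in [(213,204),(453,287),(305,505),(38,388)]: print('amp',plane(S,s(*c),.09).round(4))
for m in [S,D,W]:
    hsv=cv2.cvtColor(m["img"],cv2.COLOR_RGB2HSV);k=((hsv[...,0]<12)|(hsv[...,0]>172))&(hsv[...,1]>60)&(hsv[...,2]>60)
    n,l,st,ce=cv2.connectedComponentsWithStats(k.astype(np.uint8))
    print([(st[i].tolist(),ce[i].round(1).tolist()) for i in range(1,n) if st[i,4]>30])
E
```

```text
ringhead [ 0.5492 -0.0048  0.1342] 0.0041
ringtail [ 0.6006 -0.1505  0.1267] 0.0027
h1 [ 0.4496 -0.0287  0.1172] 0.0001
h2 [ 0.4723 -0.1524  0.1244] 0.0001
hin_l [0.6176 0.0496 0.0897] 0.0028
plug [ 0.6639 -0.0058  0.122 ] 0.0041
tipw [ 0.5112 -0.2392  0.2216] 0.0
a [0.6057 0.2549 0.018 ]
b [0.3141 0.289  0.018 ]
c [0.3311 0.4467 0.018 ]
d [0.6246 0.4078 0.018 ]
amp [0.379 0.062 0.09 ]
amp [0.669  0.1129 0.09  ]
amp [ 0.726  -0.2385  0.09  ]
amp [ 0.4386 -0.2862  0.09  ]
[([253, 132, 13, 10, 85], [259.7, 136.0]), ([294, 175, 16, 13, 93], [302.7, 179.8]), ([144, 183, 13, 11, 72], [151.4, 186.8]), ([280, 186, 23, 32, 361], [291.8, 201.0]), ([271, 218, 16, 17, 202], [278.6, 226.3]), ([328, 225, 12, 13, 92], [333.7, 230.8]), ([207, 306, 20, 19, 244], [217.1, 313.6]), ([156, 318, 54, 47, 827], [183.0, 340.9]), ([140, 358, 19, 21, 250], [148.8, 367.8])]
[([262, 132, 17, 14, 97], [270.7, 138.0]), ([214, 156, 15, 18, 152], [221.3, 164.1]), ([206, 175, 12, 14, 132], [211.4, 181.3])]
[([97, 140, 66, 68, 3448], [129.4, 173.6]), ([298, 182, 18, 16, 229], [306.3, 189.6]), ([301, 205, 17, 15, 216], [309.1, 212.0]), ([131, 210, 69, 67, 1470], [167.3, 241.6]), ([170, 307, 53, 45, 1674], [198.4, 326.4])]
```

The candidates are the rose microphone on the amplifier (scene 292,205), the rose spare on the bench (185,340), and the green look-alikes (135,210) and (264,124). The one on the flap fits the description, and the crop shows it lying on the flap. The tray is at about (0.469, 0.351) with a yaw of -6.7°. I'll move over the mic to measure it again with the wrist camera.

```bash
python3 -m creep '[[0,-38,39,0,0,0,87],[0,-37,39,0,0,0,87],[0,0,0,-0.12,0,0,87],[0,0,0,-0.12,0,0,87],[0,0,0,-0.09,0,0,87]]' 25; python3 - <<'E'
from h import *
s=monitor.get_state();print(s["position"],R.from_rotvec(s["tool_rot"]).as_matrix().round(3).tolist())
W=get_image("wrist");cv2.imwrite("pics/w1.png",W["img"][:,:,::-1]);
E
```

```text
time: 0.8
position: [0.5803, -0.0726, 0.405]
tool_rot: [0.96, 1.348, -0.96]
ft_force: [0.7, 0.4, 0.0]
grip_width: 1.002
[ 0.58032966 -0.07255874  0.40503702] [[0.0, 0.945, 0.327], [0.0, 0.327, -0.945], [-1.0, 0.0, 0.0]]
```

View pics/w1.png

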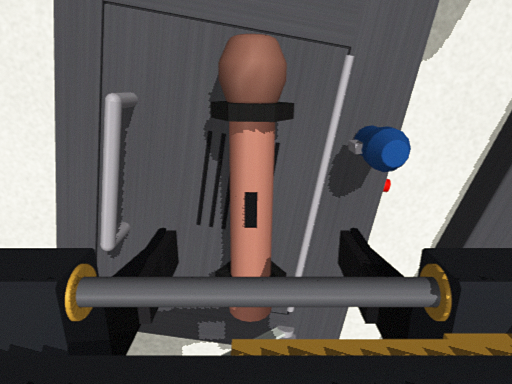

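```bash
python3 - <<'E'
from h import *
S=get_image("scene");D=get_image("side");W=get_image("wrist")
s=lambda x,y:(x/2.8+190-.3,y/2.8+90-.3)
e=lambda x,y:(x/3+90-.3,y/3+120-.3)
for n,w,a,b in [("head ring",(252,111),s(305,262),e(375,168)),("switch",(250.5,210),s(282,311),e(388,131)),("bar h1",(122,98),s(212,247),e(452,195)),("bar h2",(112,244),s(153,308),e(488,140))]:
    for q in ([(W,w),(S,a)],[(W,w),(D,b)],[(W,w),(S,a),(D,b)]):
        x,r=tri(*q);print(n,x.round(4),round(r,4))
    print(" at z .12",plane(W,w,.12).round(4))
for p in [(232,150),(273,150),(232,240),(271,240),(250,319),(252,35)]: print(p,plane(W,p,.12).round(4))
print(proj(W,plane(W,(252,111),.12)))
E
```

```text
head ring [ 0.5569 -0.0118  0.1425] 0.0014
head ring [ 0.5541 -0.0149  0.127 ] 0.0022
head ring [ 0.553  -0.0099  0.1346] 0.0057
 at z .12 [ 0.5558 -0.0141  0.12  ]
switch [ 0.5807 -0.0847  0.1373] 0.0021
switch [ 0.5794 -0.0856  0.1366] 0.0006
switch [ 0.5804 -0.0848  0.1369] 0.0025
 at z .12 [ 0.5807 -0.0921  0.12  ]
bar h1 [ 0.4584 -0.037   0.1253] 0.0021
bar h1 [ 0.4553 -0.0384  0.11  ] 0.0004
bar h1 [ 0.4539 -0.0342  0.1168] 0.0049
 at z .12 [ 0.4586 -0.0371  0.12  ]
bar h2 [ 0.4772 -0.1566  0.129 ] 0.0013
bar h2 [ 0.4764 -0.1609  0.1196] 0.001
bar h2 [ 0.4752 -0.1558  0.1251] 0.0033
 at z .12 [ 0.4759 -0.1616  0.12  ]
(232, 150) [ 0.5503 -0.0482  0.12  ]
(273, 150) [ 0.5815 -0.0376  0.12  ]
(232, 240) [ 0.5742 -0.1239  0.12  ]
(271, 240) [ 0.6065 -0.1129  0.12  ]
(250, 319) [ 0.6152 -0.1969  0.12  ]
(252, 35) [0.5387 0.0369 0.12  ]
(np.float64(252.0000000000017), np.float64(111.00000000000065))
```

```bash
python3 -m creep '[[20,-5,8,0.02,0,0,87],[35,0,0,0,0,0,87],[35,0,0,0,0,0,87],[20,0,0,0,0,0,87],[11,0,0,0,0,0,87]]' 25;python3 -m creep '[[0,0,0,0,0,0,87],[0,0,0,0,0,0,87]]'; python3 - <<'E'
from h import *
W=get_image("wrist");cv2.imwrite("pics/w2.png",W["img"][:,:,::-1]);
E
```

```text
time: 1.5
position: [0.5779, -0.0811, 0.2814]
tool_rot: [0.978, 1.343, -0.981]
ft_force: [-0.4, -0.6, -0.2]
grip_width: 0.999
time: 1.7
position: [0.5791, -0.0812, 0.2848]
tool_rot: [0.979, 1.339, -0.977]
ft_force: [0.2, -0.2, -0.2]
grip_width: 1.0
```

View pics/w2.png

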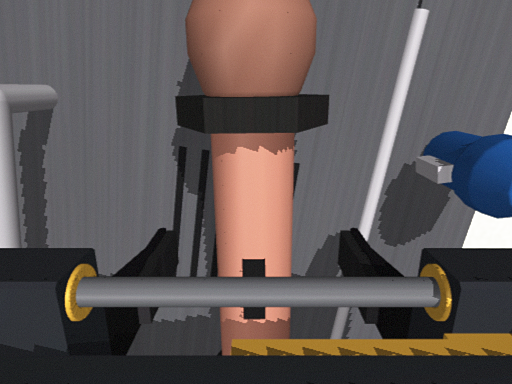

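The fingers straddle the body evenly (body columns 215–292, fingers at about 150 and 375). I'll close gently.

```bash
python3 -m creep '[[0,0,0,0,0,0,30],[0,0,0,0,0,0,30],[0,0,0,0,0,0,30],[0,0,0,0,0,0,30],[0,0,0,0,0,0,30]]' 25;python3 -m creep '[[0,0,0,0,0,0,30],[0,0,0,0,0,0,30]]'
```

```text
time: 2.25
position: [0.5786, -0.0813, 0.2839]
tool_rot: [0.978, 1.34, -0.978]
ft_force: [-0.1, 0.2, 0.7]
grip_width: 0.635
time: 2.45
position: [0.5786, -0.0813, 0.2838]
tool_rot: [0.978, 1.34, -0.978]
ft_force: [-0.8, -0.9, 0.9]
grip_width: 0.444
```

```bash
python3 -m creep '[[0,0,0,0,0,0,30],[0,0,0,0,0,0,30],[0,0,0,0,0,0,30]]';python3 -m creep '[[-15,0,0,0,0,0,30],[-30,0,0,0,0,0,30],[-30,0,0,0,0,0,30],[-30,0,0,0,0,0,30],[-15,0,0,0,0,0,30]]'
```

```text
time: 2.75
position: [0.5784, -0.0814, 0.2837]
tool_rot: [0.978, 1.341, -0.978]
ft_force: [-1.9, -0.1, 1.4]
grip_width: 0.407
time: 3.25
position: [0.579, -0.0813, 0.4073]
tool_rot: [0.979, 1.336, -0.975]
ft_force: [1.7, -0.6, -3.0]
grip_width: 0.406
```

```bash
python3 - <<'E'
from h import *
for n in ["scene","side"]:
    d=get_image(n);a=d["img"][:,:,::-1]
    a=a[60:240,250:420] if n=="scene" else a[220:310,110:230]
    cv2.imwrite(f"pics/{n}1.png",cv2.resize(a,None,fx=3.3 if n=="scene" else 6,fy=3.3 if n=="scene" else 6,interpolation=cv2.INTER_CUBIC))
E
```

```text
(no output)
```

View pics/scene1.png

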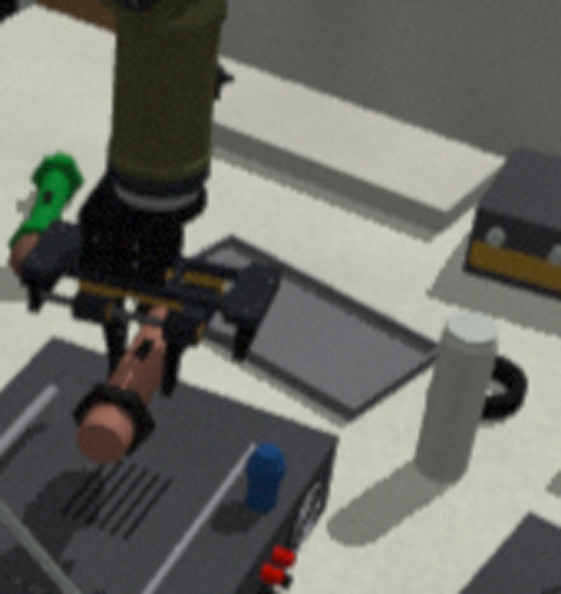

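View pics/side1.png

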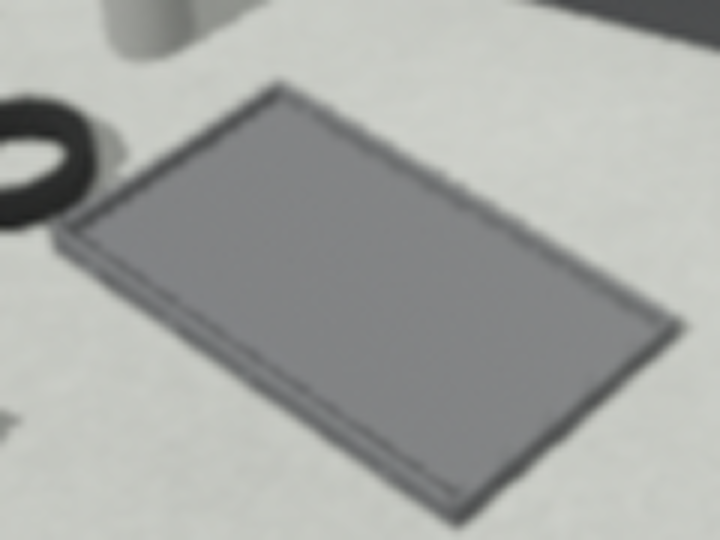

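```bash
python3 - <<'E'
from h import *
S=get_image("scene");D=get_image("side")
s=lambda x,y:(x/3.3+250-.35,y/3.3+60-.35)
e=lambda x,y:(x/6+110-.4,y/6+220-.4)
for a,b in [((348,416),(278,80)),((440,350),(55,227)),((232,237),(457,520))]:
    print(tri((S,s(*a)),(D,e(*b))))
C=[plane(D,e(*b),.018) for b in [(278,80),(55,227),(457,520),(686,322)]]
C=np.array(C);print(C.round(4),C.mean(0))
for i in range(4): v=C[(i+1)%4]-C[i];print(np.linalg.norm(v).round(4),np.degrees(np.arctan2(v[1],v[0])).round(1))
s_=monitor.get_state();p=s_["position"];M=R.from_rotvec(s_["tool_rot"]).as_matrix();print(p,M.round(3))
print("delta tool",M.T@(np.array([C.mean(0)[0],C.mean(0)[1],p[2]])-p))
E
```

```text
(array([0.61976488, 0.2423595 , 0.00894388]), np.float64(0.001129194323312497))
(array([0.63757729, 0.39905365, 0.01140687]), np.float64(0.00019184917586902633))
(array([0.34131209, 0.44204793, 0.00773678]), np.float64(0.0029547611297787964))
[[0.6129 0.2506 0.018 ]
 [0.6314 0.4036 0.018 ]
 [0.3327 0.4473 0.018 ]
 [0.3128 0.2861 0.018 ]] [0.4724647  0.34686151 0.018     ]
0.1541 83.1
0.3018 171.7
0.1624 -97.0
0.3022 -6.7
[ 0.57827302 -0.08122353  0.40272941] [[-0.001  0.952  0.305]
 [ 0.     0.305 -0.952]
 [-1.    -0.001 -0.001]]
delta tool [ 1.92095709e-04  2.98574083e-02 -4.39955340e-01]
```

```bash
python3 -m creep '[[0,3,-25,0,0,0,30],[0,3,-45,0,0,0,30],[0,3,-45,0,0,0,30],[0,3,-45,0,0,0,30],[0,3,-45,0,0,0,30]]';python3 -m creep '[[0,3,-45,0,0,0,30],[0,3,-45,0,0,0,30],[0,3,-45,0,0,0,30],[0,3,-45,0,0,0,30],[0,3,-35,0,0,0,30]]';python3 -m creep '[[0,0,-15,-0.08,0,0,30],[0,0,0,-0.12,0,0,30],[0,0,0,-0.12,0,0,30],[0,0,0,-0.12,0,0,30],[0,0,0,-0.12,0,0,30]]';python3 -m creep '[[0,0,0,-0.12,0,0,30],[0,0,0,-0.12,0,0,30],[0,0,0,-0.12,0,0,30],[0,0,0,-0.12,0,0,30],[0,0,0,-0.09,0,0,30]]'; python3 - <<'E'
from h import *
s_=monitor.get_state();p=s_["position"];M=R.from_rotvec(s_["tool_rot"]).as_matrix();print(p,M.round(3),s_["joint_positions"])
print("yaw y",np.degrees(np.arctan2(M[1,1],M[0,1])), "delta",M.T@(np.array([.475,.345,p[2]])-p))
W=get_image("wrist");cv2.imwrite("pics/w3.png",W["img"][:,:,::-1]);
E
```

```text
time: 3.95
position: [0.5291, 0.1199, 0.4013]
tool_rot: [0.976, 1.343, -0.981]
ft_force: [1.5, 0.4, -2.7]
grip_width: 0.403
time: 4.45
position: [0.477, 0.3305, 0.4013]
tool_rot: [0.974, 1.344, -0.979]
ft_force: [0.6, -0.0, -3.7]
grip_width: 0.403
time: 4.95
position: [0.474, 0.3418, 0.401]
tool_rot: [0.542, 1.504, -0.547]
ft_force: [0.3, -0.6, -3.5]
grip_width: 0.403
time: 5.45
position: [0.4741, 0.3417, 0.4011]
tool_rot: [0.097, 1.572, -0.101]
ft_force: [0.3, -0.0, -2.7]
grip_width: 0.407
[0.47407888 0.34166783 0.40110785] [[-0.004  0.126  0.992]
 [-0.002  0.992 -0.126]
 [-1.    -0.003 -0.003]] [-0.24421472  0.21895245 -0.49239113  1.60936321  0.10475876  1.34401967
  0.69380668]
yaw y 82.7628990682182 delta [-1.06665864e-05  3.42165421e-03  4.93972675e-04]
```

View pics/w3.png

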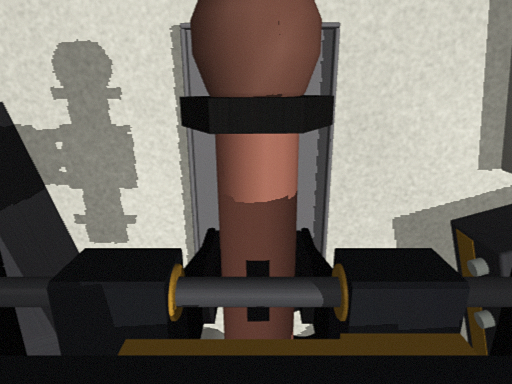

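```bash
python3 - <<'E'
from h import *
W=get_image("wrist");D=get_image("side")
a=plane(W,(182,25),.018);b=plane(W,(338,25),.018);print(a,b,np.linalg.norm(a-b),(a+b)/2)
c=(a+b)/2; v=np.array([a[1]-b[1],-(a[0]-b[0]),0]);v/=np.linalg.norm(v);print(v,c-.15*v,c+.15*v)
for p in [(100,323),(75,345),(235,383)]: print(plane(D,p,.03))
E
```

```text
[0.3243436  0.28208129 0.018     ] [0.34328943 0.43518693 0.018     ] 0.15427340117013394 [0.33381652 0.35863411 0.018     ]
[-0.9924306   0.12280681  0.        ] [0.48268111 0.34021309 0.018     ] [0.18495193 0.37705513 0.018     ]
[0.48152285 0.61645927 0.03      ]
[0.48340113 0.69536034 0.03      ]
[0.09185268 0.57284667 0.03      ]
```

```bash
python3 -m creep '[[25,1,5,0,0,0,30],[40,0,0,0,0,0,30],[40,0,0,0,0,0,30],[40,0,0,0,0,0,30],[25,0,0,0,0,0,30]]';python3 -m creep '[[10,0,0,0,0,0,30],[8,0,0,0,0,0,30],[5,0,0,0,0,0,30],[5,0,0,0,0,0,30],[0,0,0,0,0,0,30]]';python3 -m creep '[[2,0,0,0,0,0,30],[1,0,0,0,0,0,30],[0,0,0,0,0,0,30],[0,0,0,0,0,0,30]]'
```

```text
time: 6.1
position: [0.4782, 0.3412, 0.2294]
tool_rot: [0.102, 1.573, -0.107]
ft_force: [0.3, -1.6, -2.6]
grip_width: 0.407
time: 6.6
position: [0.4797, 0.3426, 0.2061]
tool_rot: [0.103, 1.568, -0.103]
ft_force: [0.4, -1.2, -3.1]
grip_width: 0.408
time: 7.0
position: [0.4796, 0.3425, 0.203]
tool_rot: [0.103, 1.568, -0.103]
ft_force: [-0.3, 0.0, -2.7]
grip_width: 0.405
```

```bash
python3 -m creep '[[2,0,0,0,0,0,30],[2,0,0,0,0,0,30],[0,0,0,0,0,0,30],[0,0,0,0,0,0,30]]'; python3 -m creep '[[1,0,0,0,0,0,30],[1,0,0,0,0,0,30],[0,0,0,0,0,0,30]]';  python3 - <<'E'
from h import *
for n in ["scene","side"]:
    d=get_image(n);a=d["img"][:,:,::-1]
    a=a[60:240,250:420] if n=="scene" else a[180:310,80:260]
    k=3.3 if n=="scene" else 4
    cv2.imwrite(f"pics/{n}2.png",cv2.resize(a,None,fx=k,fy=k,interpolation=cv2.INTER_CUBIC))
E
```

```text
time: 7.4
position: [0.4795, 0.3424, 0.1986]
tool_rot: [0.103, 1.569, -0.103]
ft_force: [0.5, -0.0, -3.6]
grip_width: 0.404
time: 7.7
position: [0.4796, 0.3425, 0.197]
tool_rot: [0.103, 1.568, -0.103]
ft_force: [0.5, 0.6, -1.0]
grip_width: 0.409
```

View pics/side2.png

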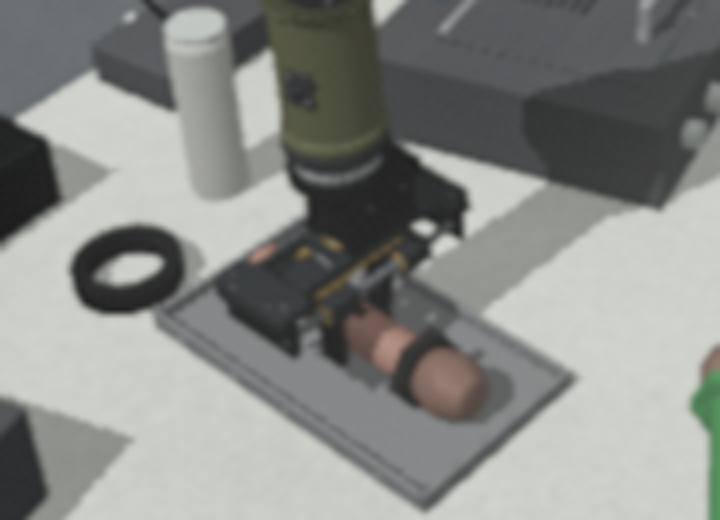

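The load on the wrist has dropped to about 1 N, so the mic is touching the tray floor. I'll go 1 mm lower and then release.

```bash
python3 -m creep '[[1,0,0,0,0,0,30],[0,0,0,0,0,0,30],[0,0,0,0,0,0,30]]'; python3 -m creep '[[0,0,0,0,0,0,45],[0,0,0,0,0,0,60],[0,0,0,0,0,0,80],[0,0,0,0,0,0,80],[0,0,0,0,0,0,80]]';  python3 -m creep '[[0,0,0,0,0,0,80],[0,0,0,0,0,0,80],[0,0,0,0,0,0,80]]'
```

```text
time: 8.1
position: [0.4796, 0.3426, 0.1969]
tool_rot: [0.103, 1.568, -0.103]
ft_force: [-1.6, -2.1, 5.0]
grip_width: 0.407
time: 8.6
position: [0.4796, 0.3425, 0.1957]
tool_rot: [0.103, 1.568, -0.103]
ft_force: [-1.3, -0.6, -0.3]
grip_width: 0.775
time: 8.9
position: [0.4795, 0.3424, 0.1957]
tool_rot: [0.103, 1.568, -0.103]
ft_force: [-0.1, -0.8, 0.2]
grip_width: 0.905
```

```bash
python3 -m creep '[[-20,0,0,0,0,0,80],[-40,0,0,0,0,0,80],[-45,0,0,0,0,0,80],[-45,0,0,0,0,0,80],[-40,0,0,0,0,0,80]]';  python3 -m creep '[[-15,0,0,0,0,0,60],[0,0,0,0,0,0,60]]'; python3 - <<'E'
from h import *
W=get_image("wrist");cv2.imwrite("pics/w4.png",W["img"][:,:,::-1])
d=get_image("side");a=d["img"][180:310,80:260,::-1];cv2.imwrite("pics/side3.png",cv2.resize(a,None,fx=4,fy=4,interpolation=cv2.INTER_CUBIC))
E
```

```text
time: 9.4
position: [0.4793, 0.3425, 0.3883]
tool_rot: [0.103, 1.567, -0.102]
ft_force: [0.8, 0.9, 0.5]
grip_width: 0.919
time: 9.6
position: [0.4798, 0.343, 0.4034]
tool_rot: [0.105, 1.564, -0.1]
ft_force: [0.2, -0.5, -0.1]
grip_width: 0.809
```

View pics/w4.png

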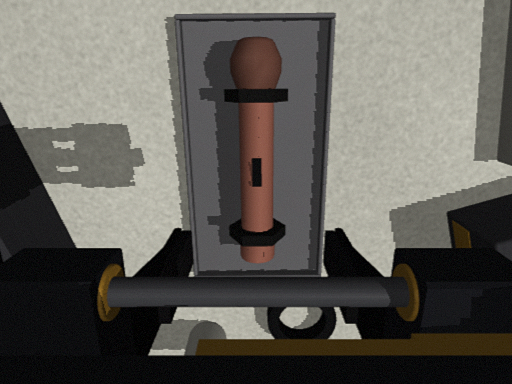

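View pics/side3.png

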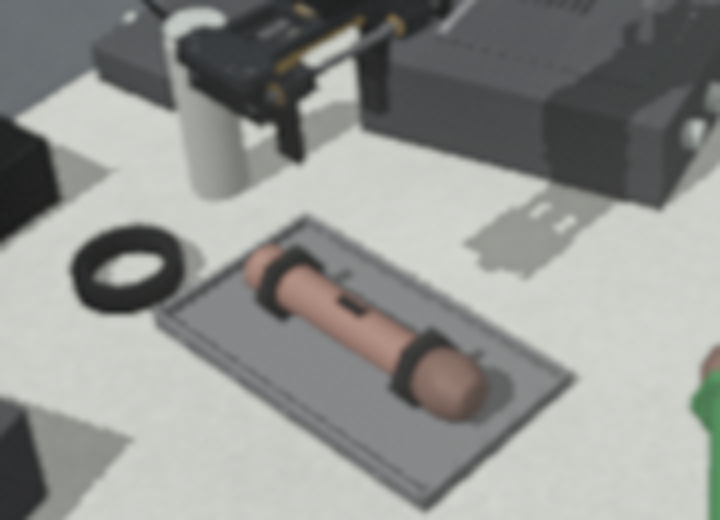

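The mic lies let go, centred and lengthwise in the tray (ends at (256,40) and (257,262); tray columns 180–330, rows 15–275). Next I'll turn and go to the handle.

```bash
python3 -m creep '[[0,0,0,0.12,0,0,60],[0,0,0,0.12,0,0,60],[0,0,0,0.12,0,0,60],[0,0,0,0.12,0,0,60],[0,0,0,0.12,0,0,60]]';python3 -m creep '[[0,0,0,0.12,0,0,60],[0,0,0,0.12,0,0,60],[0,0,0,0.12,0,0,60],[0,0,0,0.12,0,0,60],[0,0,0,0.12,0,0,60]]';python3 -m creep '[[0,0,0,0.085,0,0,60],[0,-8,40,0,0,0,60],[0,-8,40,0,0,0,60],[0,-8,40,0,0,0,60],[0,-8,40,0,0,0,60]]';python3 -m creep '[[0,-8,40,0,0,0,60],[0,-8,40,0,0,0,60],[0,-8,40,0,0,0,60],[0,-8,40,0,0,0,60],[0,-8,40,0,0,0,60]]';python3 -m creep '[[0,-8,40,0,0,0,60],[0,-4,29,0,0,0,60],[0,0,0,0,0,0,60]]'; python3 - <<'E'
from h import *
s_=monitor.get_state();p=s_["position"];M=R.from_rotvec(s_["tool_rot"]).as_matrix();print(p,M.round(3),s_["joint_positions"])
for n in ["wrist","scene","side"]:
  W=get_image(n);cv2.imwrite(f"pics/{n}5.png",W["img"][:,:,::-1])
E
```

```text
time: 10.2
position: [0.4792, 0.342, 0.3975]
tool_rot: [0.572, 1.496, -0.579]
ft_force: [0.1, 0.2, 0.3]
grip_width: 0.691
time: 10.7
position: [0.4791, 0.342, 0.3974]
tool_rot: [1.03, 1.313, -1.039]
ft_force: [-0.4, 0.4, 0.2]
grip_width: 0.691
time: 11.2
position: [0.4718, 0.1775, 0.3977]
tool_rot: [1.091, 1.281, -1.098]
ft_force: [0.8, -0.1, 0.1]
grip_width: 0.694
time: 11.7
position: [0.463, -0.0261, 0.3981]
tool_rot: [1.092, 1.282, -1.097]
ft_force: [0.8, 0.8, -0.4]
grip_width: 0.689
time: 12.0
position: [0.4616, -0.0991, 0.398]
tool_rot: [1.097, 1.278, -1.104]
ft_force: [0.5, 0.9, -1.1]
grip_width: 0.688
[ 0.46156131 -0.09911769  0.39804833] [[-0.005  0.989  0.146]
 [-0.001  0.146 -0.989]
 [-1.    -0.005  0.   ]] [ 0.11178662 -0.05205858  0.04129991  1.88321546  0.00413399  1.31493218
  0.2988653 ]
```

View pics/wrist5.png

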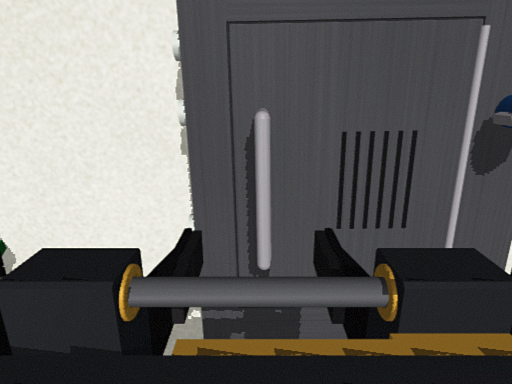

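View pics/scene5.png

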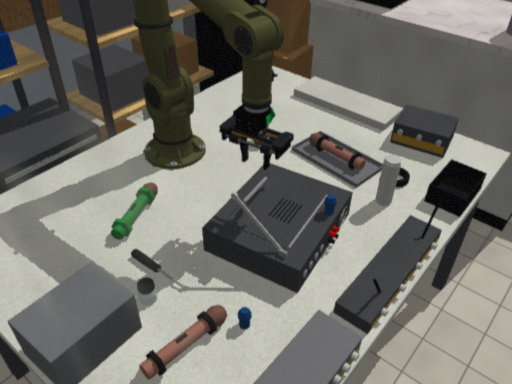

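View pics/side5.png

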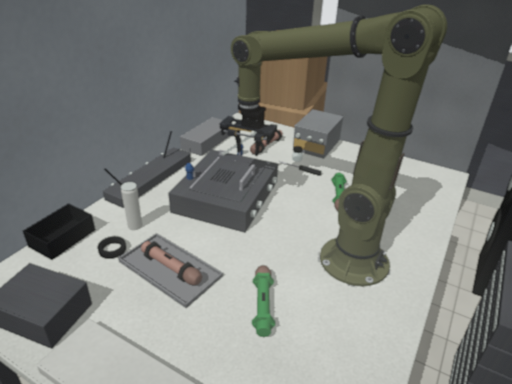

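```bash
python3 - <<'E'
from h import *
s_=monitor.get_state();p=s_["position"];M=R.from_rotvec(s_["tool_rot"]).as_matrix()
W=get_image("wrist");S=get_image("scene");D=get_image("side")
T=np.eye(4);T[:3,:3]=M;T[:3,3]=p
ct=np.array(W["view"])@T     # tool->cam
T1=np.eye(4);T1[:3,:3]=[[0,.945,.327],[0,.327,-.945],[-1,0,0]];T1[:3,3]=[0.5803,-0.07256,0.40504]
W1=dict(mtx=W["mtx"],view=ct@np.linalg.inv(T1))
for a,b in [((263,114),(113,100)),((265,266),(108,244))]:
    print(tri((W,a),(W1,b)),plane(W,a,.127))
q=(np.add(plane(W,(263,114),.127),plane(W,(265,266),.127)))/2
print("mid",q,"delta tool",M.T@(q-p))
x,r=tri((S,(235.0,194.0)),(D,(256,132.7)));print("tip",x,r)
a=plane(W,(263,114),.127);b=plane(W,(265,266),.127);print("bar yaw",np.degrees(np.arctan2(-(a-b)[0],(a-b)[1])),np.linalg.norm(a-b))
for n,d,(x0,y0,x1,y1) in [("s",S,(200,150,350,270)),("d",D,(180,110,300,210))]:
    cv2.imwrite(f"pics/z{n}.png",cv2.resize(d["img"][y0:y1,x0:x1,::-1],None,fx=5,fy=5,interpolation=cv2.INTER_CUBIC))
E
```

```text
(array([ 0.45651542, -0.0352796 ,  0.13407237]), np.float64(0.004172044688978823)) [ 0.45568714 -0.03174621  0.127     ]
(array([ 0.47712657, -0.15359498,  0.13408219]), np.float64(0.001035765087890324)) [ 0.4777229  -0.15645709  0.127     ]
mid [ 0.46670502 -0.09410165  0.127     ] delta tool [0.27188396 0.00492922 0.00164594]
tip [ 0.51058413 -0.23635996  0.22113694] 0.002122735446667269
bar yaw 10.020435327883565 0.12664272598213197
```

View pics/zs.png

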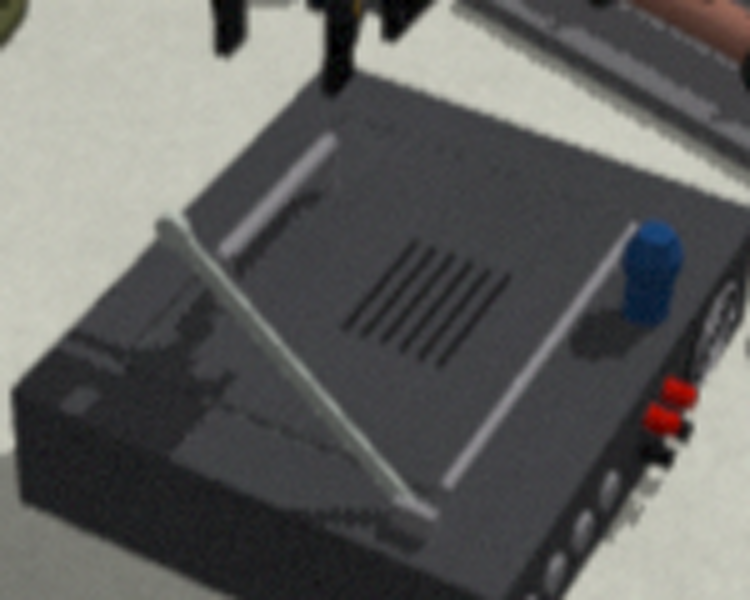

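View pics/zd.png

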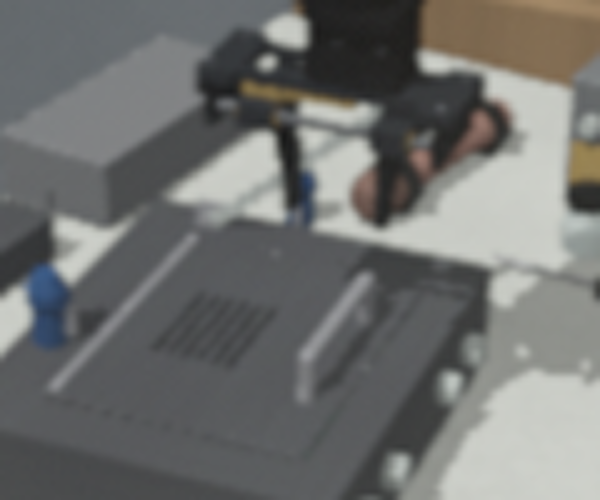

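```bash
python3 - <<'E'
from h import *
S=get_image("scene");D=get_image("side");W=get_image("wrist")
pv,r=tri((S,(283.5,251.2)),(D,(222,153.5)));print("pivot",pv,r)
for ps,pd in [((234.2,194.2),(256,132.7)),((234.8,193.6),(255.8,132.5))]:
    t,r=tri((S,ps),(D,pd));print(t,r,np.linalg.norm(t-pv),np.arcsin((t-pv)[2]/np.linalg.norm(t-pv)),np.arctan2((t-pv)[1],(t-pv)[0]))
# hinge rod in wrist z=.092
for w in [(486,30),(452,245)]: print(plane(W,w,.094))
a=np.radians(9.7);ex=np.array([np.cos(a),np.sin(a),0]);ey=np.array([-ex[1],ex[0],0])
H=np.array([.4667,-.0941,.09])+.175*ex;P=H-.15*ey;print("hinge",H,"pivot model",P)
for th in (.5,.6,.65,.7,.75,.8):
    t=P-.2*np.cos(th)*ex+np.array([0,0,.2*np.sin(th)]);print(th,t.round(4),np.round(proj(S,t),1),np.round(proj(D,t),1))
print(proj(S,P),proj(D,P))
E
```

```text
pivot [ 0.65826689 -0.21671063  0.09436443] 0.002703168966165927
[ 0.51023916 -0.23765931  0.22086139] 0.0011734479550924708 0.19583803873232197 0.7022361991559322 -3.00100761643197
[ 0.51062404 -0.23615305  0.22218576] 0.0014463641633188269 0.19625165168264389 0.709313992613675 -3.0106605519131375
[0.61947369 0.05643969 0.094     ]
[ 0.65464217 -0.12612135  0.094     ]
hinge [ 0.63919811 -0.06461436  0.09      ] pivot model [ 0.66447151 -0.21246988  0.09      ]
0.5 [ 0.4915 -0.242   0.1859] [227.5 202.1] [260.2 141.6]
0.6 [ 0.5018 -0.2403  0.2029] [230.7 198.5] [257.8 137.2]
0.65 [ 0.5075 -0.2393  0.211 ] [232.6 196.9] [256.4 135. ]
0.7 [ 0.5137 -0.2382  0.2188] [234.6 195.4] [255.  132.9]
0.75 [ 0.5202 -0.2371  0.2263] [236.8 194. ] [253.4 130.9]
0.8 [ 0.5271 -0.2359  0.2335] [239.1 192.8] [251.8 128.9]
(np.float64(285.26383832447806), np.float64(252.49177935753818)) (np.float64(219.54929720264485), np.float64(154.45006914356003))
```

```bash
python3 -m creep '[[25,5,2,-0.025,0,0,60],[35,0,0,0,0,0,60],[25,0,0,0,0,0,60],[15,0,0,0,0,0,60],[6,0,0,0,0,0,60]]' 30;python3 -m creep '[[0,0,0,0,0,0,60],[0,0,0,0,0,0,60]]'; python3 - <<'E'
from h import *
for n in ["wrist","side"]:
  W=get_image(n);a=W["img"][:,:,::-1]
  if n=="side": a=cv2.resize(a[100:220,160:310],None,fx=5,fy=5,interpolation=cv2.INTER_CUBIC)
  cv2.imwrite(f"pics/{n}6.png",a)
E
```

```text
time: 12.95
position: [0.4674, -0.0951, 0.2931]
tool_rot: [1.074, 1.292, -1.077]
ft_force: [-0.3, 0.1, 0.3]
grip_width: 0.691
time: 13.15
position: [0.4685, -0.0955, 0.2957]
tool_rot: [1.076, 1.288, -1.074]
ft_force: [0.2, -0.2, 0.2]
grip_width: 0.694
```

View pics/wrist6.png

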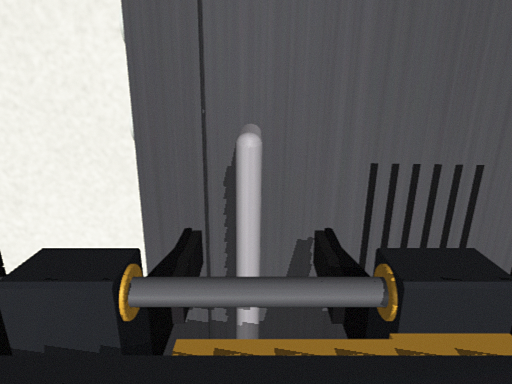

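View pics/side6.png

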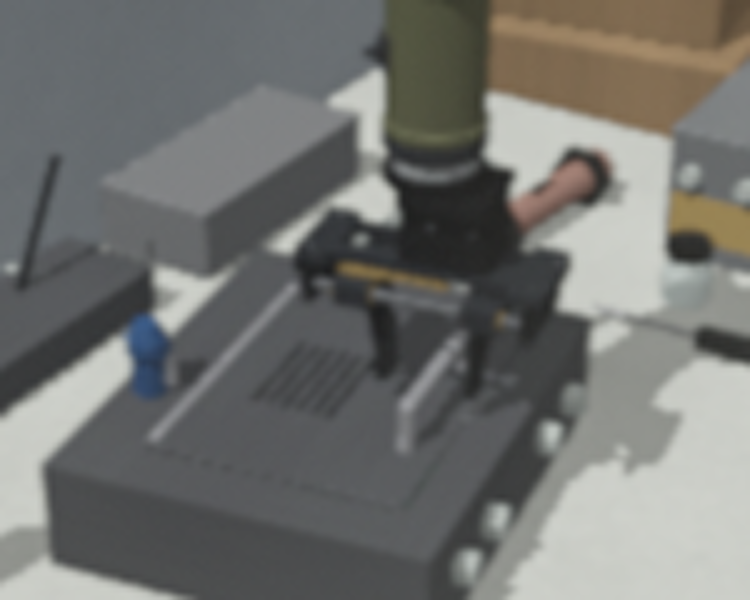

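The fingers straddle the bar (column 249 against a finger midpoint of about 258). I'll correct by 3 mm and close.

```bash
python3 -m creep '[[3,-3,0,0,0,0,60],[0,0,0,0,0,0,30],[0,0,0,0,0,0,6],[0,0,0,0,0,0,6],[0,0,0,0,0,0,6]]' 30;python3 -m creep '[[0,0,0,0,0,0,6],[0,0,0,0,0,0,6],[0,0,0,0,0,0,6],[0,0,0,0,0,0,6]]';python3 -m creep '[[0,0,0,0,0,0,6],[0,0,0,0,0,0,6]]'
```

```text
time: 13.75
position: [0.4651, -0.0961, 0.2918]
tool_rot: [1.076, 1.289, -1.075]
ft_force: [0.4, 0.8, -0.8]
grip_width: 0.413
time: 14.15
position: [0.4643, -0.0964, 0.2915]
tool_rot: [1.075, 1.291, -1.078]
ft_force: [-3.8, -1.3, 1.8]
grip_width: 0.124
time: 14.35
position: [0.4643, -0.0963, 0.2915]
tool_rot: [1.075, 1.291, -1.078]
ft_force: [-5.1, -1.3, 1.9]
grip_width: 0.122
```

```bash
python3 -m creep '[[-8.5,2,0,0,0,0,6],[-8.5,2.5,0,0,0,0,6],[-8.5,3,0,0,0,0,6],[-8.5,3.3,0,0,0,0,6],[0,0,0,0,0,0,6]]'
```

```text
time: 14.85
position: [0.475, -0.0945, 0.3265]
tool_rot: [1.074, 1.291, -1.078]
ft_force: [-7.2, -3.1, -1.9]
grip_width: 0.124
```

```bash
python3 -m creep '[[-8,4,0,0,0,0,6],[-8,4,0,0,0,0,6],[-7.5,4.7,0,0,0,0,6],[-7.5,4.8,0,0,0,0,6],[0,0,0,0,0,0,6]]'
```

```text
time: 15.35
position: [0.4916, -0.0917, 0.3576]
tool_rot: [1.073, 1.293, -1.081]
ft_force: [-10.6, -2.3, 0.3]
grip_width: 0.128
```

```bash
python3 -m creep '[[-7,4.7,0,0,0,0,6],[-7,5,0,0,0,0,6],[-6.5,5.5,0,0,0,0,6],[-6.4,6,0,0,0,0,6],[0,0,0,0,0,0,6]]';python3 -m creep '[[-6,6.5,0,0,0,0,6],[-5.9,6.8,0,0,0,0,6],[0,0,0,0,0,0,6],[0,0,0,0,0,0,6]]'; python3 - <<'E'
from h import *
s=monitor.get_state();print(s["position"],s["ft_force"])
for n in ["wrist","side","scene"]:
  W=get_image(n);a=W["img"][:,:,::-1]
  if n=="side": a=cv2.resize(a[100:220,160:310],None,fx=5,fy=5,interpolation=cv2.INTER_CUBIC)
  if n=="scene": a=cv2.resize(a[120:270,180:360],None,fx=4,fy=4,interpolation=cv2.INTER_CUBIC)
  cv2.imwrite(f"pics/{n}7.png",a)
E
```

```text
time: 15.85
position: [0.5129, -0.0881, 0.3849]
tool_rot: [1.073, 1.291, -1.08]
ft_force: [-10.9, -2.6, 1.7]
grip_width: 0.124
time: 16.25
position: [0.5253, -0.086, 0.3968]
tool_rot: [1.073, 1.292, -1.081]
ft_force: [-12.0, -2.3, 4.0]
grip_width: 0.125
[ 0.52534742 -0.08600362  0.39675606] [-12.04301136  -2.3352106    4.01728781]
```

View pics/scene7.png

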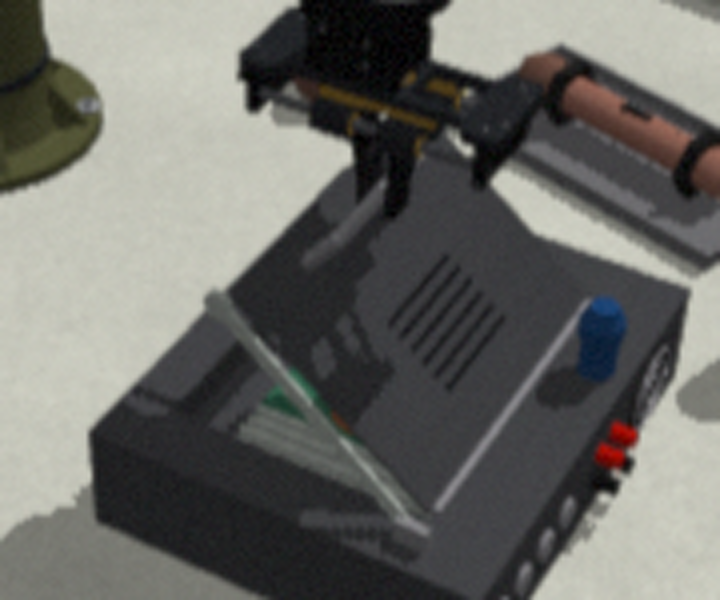

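View pics/side7.png

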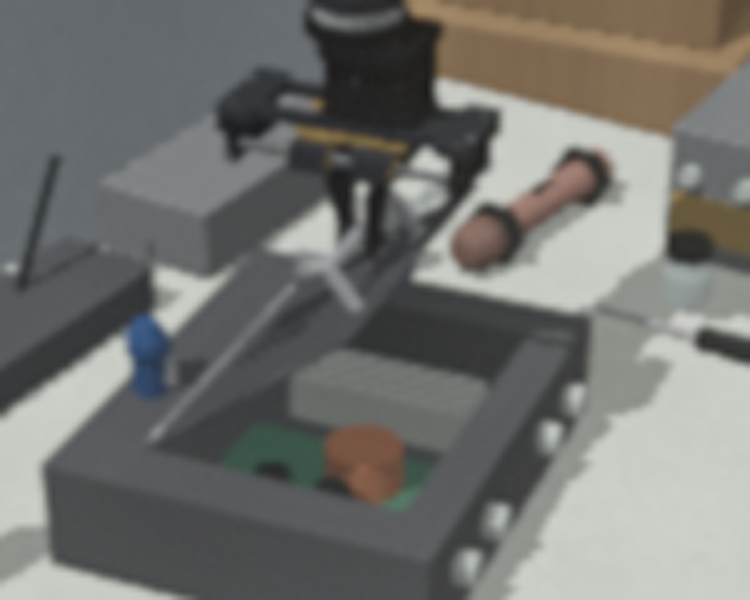

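```bash
python3 - <<'E'
from h import *
S=get_image("scene");D=get_image("side")
a=np.radians(9.8);ex=np.array([np.cos(a),np.sin(a),0]);ey=np.array([-ex[1],ex[0],0]);z=np.array([0,0,1.])
H=np.array([.637,-.0655,.09])
for th in (.6,.7,.8):
    f=-np.cos(th)*ex+np.sin(th)*z
    for s in (.13,-.13):
        c=H+.2*f+s*ey;u=np.array(proj(S,c));v=np.array(proj(D,c));print(th,s,((u-[180,120])*4).round(),((v-[160,100])*5).round())
a=cv2.resize(S["img"][130:215,200:330,::-1],None,fx=6,fy=6,interpolation=cv2.INTER_CUBIC);cv2.imwrite("pics/zs2.png",cv2.convertScaleAbs(a,alpha=1.6,beta=20))
a=cv2.resize(D["img"][120:195,180:270,::-1],None,fx=8,fy=8,interpolation=cv2.INTER_CUBIC);cv2.imwrite("pics/zd2.png",cv2.convertScaleAbs(a,alpha=1.6,beta=20))
E
```

```text
0.6 0.13 [400. 103.] [351. 359.]
0.6 -0.13 [216. 297.] [483. 197.]
0.7 0.13 [416.  90.] [334. 335.]
0.7 -0.13 [231. 284.] [469. 175.]
0.8 0.13 [433.  79.] [315. 312.]
0.8 -0.13 [249. 273.] [453. 155.]
```

View pics/zs2.png

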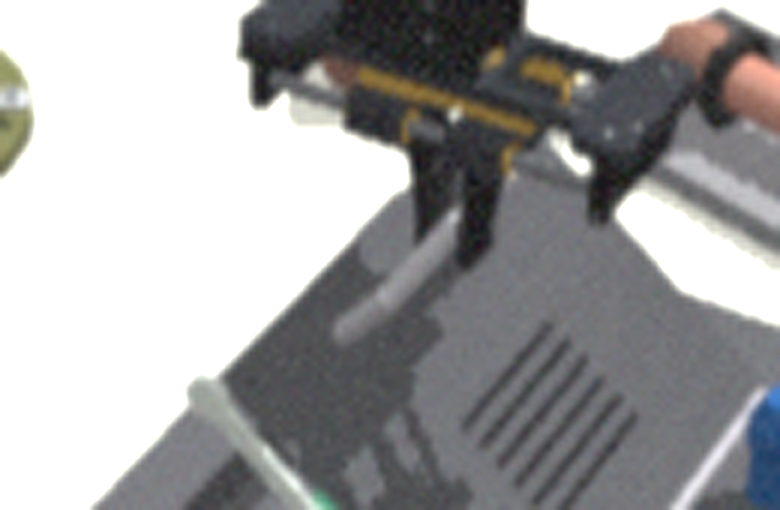

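View pics/zd2.png

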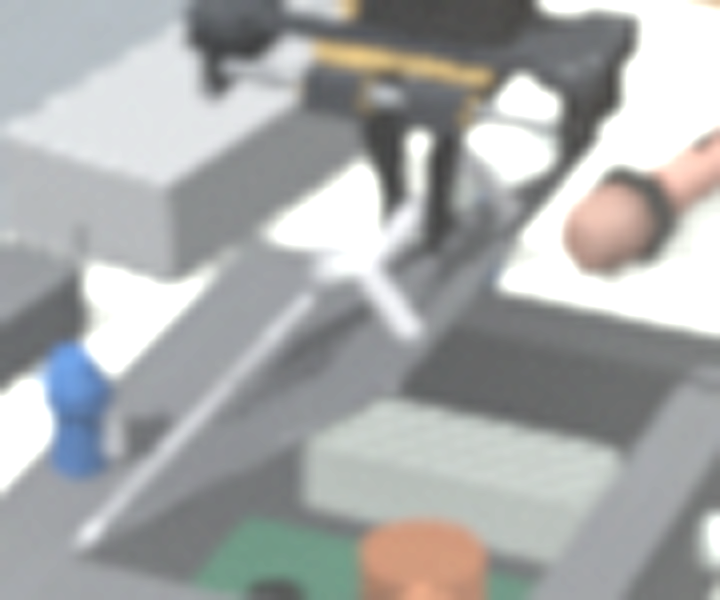

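```bash
python3 -m creep '[[-1.7,0.4,0,0,0,0,6],[-1.6,0.5,0,0,0,0,6],[0,0,0,0,0,0,6],[0,0,0,0,0,0,6],[0,0,0,0,0,0,6]]';python3 -m creep '[[0,0,0,0,0,0,6],[0,0,0,0,0,0,6],[0,0,0,0,0,0,6]]'; python3 - <<'E'
from h import *
s=monitor.get_state();p=s["position"];print(p,s["ft_force"],abs(s["qd"]).max())
# polar angle of bar about the hinge, start grip -> now
a=np.radians(9.8);ex=np.array([np.cos(a),np.sin(a),0]);d=p-np.array([.4643,-.0963,.2915])
x=.175-d@ex;z=.037+d[2];print("r",np.hypot(x,z),"theta",np.arctan2(z,x)-np.arctan2(.037,.175))
S=get_image("scene");D=get_image("side")
cv2.imwrite("pics/sc8.png",S["img"][:,:,::-1])
a=cv2.resize(D["img"][115:200,180:280,::-1],None,fx=7,fy=7,interpolation=cv2.INTER_CUBIC);cv2.imwrite("pics/sd8.png",cv2.convertScaleAbs(a,alpha=1.6,beta=20))
E
```

```text
time: 17.0
position: [0.5271, -0.0856, 0.3987]
tool_rot: [1.074, 1.29, -1.079]
ft_force: [-5.6, -2.6, -2.4]
grip_width: 0.124
time: 17.3
position: [0.5271, -0.0856, 0.3987]
tool_rot: [1.074, 1.29, -1.079]
ft_force: [-5.6, -2.6, -3.4]
grip_width: 0.127
[ 0.52707297 -0.08562136  0.39873187] [-5.62849657 -2.58087862 -3.43379361] 0.002722381475151492
r 0.18219818697991294 theta 0.7050970324223571
```

View pics/sd8.png

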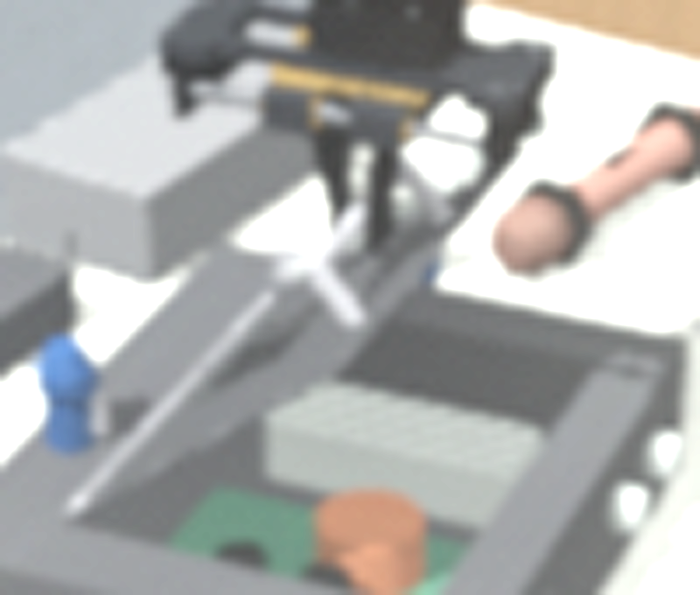

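View pics/sc8.png

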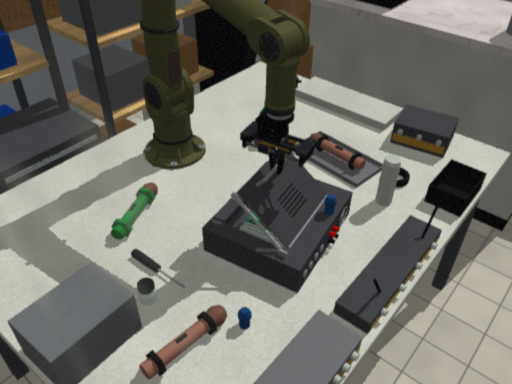

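```bash
python3 -c "
from bench import ctrl
print(ctrl.close_job())"
```

```text
the job is handed in; nothing more can be done
None
```

The microphone is lying in the tray and the gripper is holding the flap open level with the index arm. I handed the job in at about 17.4 s; it reports no verdict.

- **Microphone:** I gripped it by the body at 25 N and laid it lengthwise in the tray. It was touching the tray floor before I let go. The last picture from above shows it centred to within about 10 mm and lengthwise.
- **Flap:** I took the bar at 30 N and lifted along the hinge arc. Bar travel gives 0.705 rad, and the flap's left edge in the side view agrees (about 0.70).
- **Index arm:** two-view measurements put it at 0.70–0.71 rad, so the flap is inside the 0.08 rad tolerance. Its tip is at the same pixel in the scene view as before the lift (235,194).
- **Holding:** the arm was still at the end, and the remaining force on the tool, about 7 N, is about what the spring should give.
- **Bystanders:** none looked moved in the last scene picture. I checked that by eye and did not measure it.

**Readings that disagreed:**
- **Tray height:** two views put the tray rim at 8–11 mm instead of 18 mm. The estimates of its centre differed by about 10 mm, well inside the allowed 40 mm.
- **Handle radius:** the radius worked out from the lift was 182 mm against 179 mm nominal, which shifts the angle by about 0.02 rad.

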